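Clamp a bottom bracket in a V fixture with a slotted strap and wing nut

ROBOT

A 7-joint arm with a two-finger parallel gripper is mounted at the origin on a cart in front of the work surface, level with it; the furniture and walls round the work are solid. World frame = base frame: x ahead of the robot, y to its left, z up, the work surface at z = 0. Lengths are in m, angles in rad, forces in N, time in s.
With the tool pointing down it reaches from about 0.4 to 0.925 m from the base axis. Payload 4.1 kg.
Tool frame: the origin (TCP) lies on the centre line of the jaws, within the pads' length; the fingertips stand env.tcp_to_tips ahead of it and the grasp point (between the pads) lies 2 mm behind it (env.tcp_to_tips is the distance from the TCP to the fingertips, in m); z points along the fingers, y is the direction in which the jaws open and shut (so a half turn about z gives the same grasp; the last joint's range is limited). The gripper opens to 85 mm and grips with 20 to 120 N. Pads are 22 mm wide; open, the fingers measure 114 mm over their backs; the gripper's body (76 mm by 85 mm) begins 54 mm behind the grasp point. The pads swing forward as they close: fully open they stand 13 mm farther back than shut.
Start: joints at [-1.302, 0.398, 0.045, 1.537, -0.019, 1.207, -0.051], TCP at [0.234, 0.607, 0.248] pointing down, gripper open.
Joint ranges: [-2.82, 2.82], [-0.49, 2.23], [-1.37, 1.46], [0, 2.46], [-1.36, 4.5], [0.23, 2], [-2.94, 2.94]. Speed limits (rad/s): [2.57, 2.57, 3.14, 3.14, 3.14, 3.14, 3.14].

INTERFACE

Orientations are given as a unit quaternion [x, y, z, w].
In Python, from rig import env, kin, viewer, workorder, telemetry gives the robot as it stands. Calls block until the motion is done:
- env.movep(position, orientation): joint-space move of the TCP to a pose.
- env.move_linear(position, vel=0.15, rot=None): straight line of the TCP; rot=None keeps the orientation; vel is the mean speed in m/s.
- env.move_joints(angles): joint-space move.
- env.move_gripper(opening): finger opening in m; the grip force is fixed at half the most; returns when the fingers have stopped.
- env.wait(seconds).
- kin.inverse_kinematics(position, orientation): joint angles nearest the present ones, or None.
- viewer.grab_frame(name): name is "scene" or "top"; returns a dict with "img" (420x560x3 uint8, red, green, blue), "intrinsics" (3x3 intrinsics, pixels), "D" ([k1, k2, p1, p2, k3] as OpenCV has them; the pictures are not rectified), "R" (3x3) and "t" (3): a world point X has camera coordinates R X + t. Camera axes: x right, y down, z forward; pixel columns grow to the right and rows downward; lengths in m; the calibration is good to about 2 mm. A picture is of the moment at which its call begins. There is no depth.
A pose or a line that the arm cannot do raises env.Unreachable and nothing moves.
- workorder.finish_job(): hands the job in, once; it reports no verdict.
Readings, each from a call of its own:
- telemetry.read_time_s(): time.
- telemetry.read_qpos(): joint angles.
- telemetry.read_qvel(): joint speeds.
- telemetry.read_effort(): joint torques, N m.
- telemetry.read_ee_pos(): TCP position.
- telemetry.read_eef_rot(): TCP orientation.
- telemetry.read_wrist_force(): force on the tool from outside, world axes, zero at the start.
- telemetry.read_wrist_torque(): the same for the moment, N m.
- telemetry.read_gripper_width(): finger opening in m.
Only numpy, scipy, OpenCV 4.12 (cv2) and the standard library are available. Lean on these libraries where they do the work, as an engineer would, in place of code of your own. Each camera call takes 0.05 s, during which the arm holds its last target. There are 200 camera calls.

TASK

Clamp the bottom bracket where it lies in the V of the holding fixture: push the slotted strap fully forward by its upright tail tab so that its pad stands over the bottom bracket, and only then tighten the wing nut clockwise (seen from above), in short turns between the two upright cheeks, until it comes up against its stop. Leave the bottom bracket lying in the V and do not shift the bottle, the pedal or the tub nearby.

Things in the scene. Friction and masses are not known exactly. Their poses are not given: they have to be found in the camera images.
- fixture: Grey holding fixture fixed to the bench, base 245 x 112 x 12 mm. Origin: on the bench top under its upright 8 mm steel stud (93 mm high), which carries the strap and the wing nut; +x is 'forward' (from the strap's tail tab to the V), +z up. The angle-iron V, open upwards and running along y, is centred at x = +75 mm.
- cheek_left (a point): Top centre of the left one (+y of the fixture) of two fixed upright steel cheeks, mirror images at y = +37 and -37 mm either side of the stud: plates 44 mm long in x, 6 mm thick, tops 105 mm above the bench, 68 mm clear between their inner faces. Between them open the hand only part way (about 30 mm fits at any angle). Axes as the fixture's.
- v_seat (a point): Where the axis of the bottom bracket's barrel lies when it is seated in the V: 75 mm forward of the stud, 44.7 mm above the bench; x, y, z axes as the fixture's.
- strap (a joint): Slide of the steel slotted strap (172 x 28 x 8 mm) along the fixture's +x, in m: 0 fully back, 0.040 fully forward (end stop, pad centred over the bottom bracket). It stays where it is left; about 2 N of friction. Its top is 78.7 mm above the bench when the nut reads 0 and sinks with the nut.
- strap_tab (a point): Top centre of the upright tab at the strap's tail (plate 8 mm in the fixture's x, 28 mm in y, rising 26 mm above the strap's top). Pinch it or push its rear face towards the fixture's +x. It lies 114 mm behind the stud with the strap fully back, 74 mm behind it when fully forward. Axes as the fixture's.
- wing_nut (a joint): Turn of the wing nut on the stud, rad: 0 slackest, grows clockwise seen from above, 5.0 at its hard stop (tight). Quick-action thread: nut, strap and pad sink 1.2 mm per rad. Friction 0.07 N m; it stays where it is left. The pad meets the bottom bracket at about 3.2 rad; its spring then builds up to about 9 N at 5.0 rad.
- nut_ears (a point): Centre of the wing nut between its two upright ears, on the stud's axis, 98.7 mm above the bench at nut value 0. The ears lie along this x axis, to 26 mm either side, 7 mm thick in y, from 10 mm below this point (top of the boss, 16 to 20 mm wide) to 10 mm above it. Pinch them across their thickness from above, fingertips just above the boss; they pass the cheeks freely.
- pad: Black round sprung pad, 18 mm wide, 5 mm thick, under the strap's nose, 35 mm forward of the stud with the strap fully back. Origin: centre of its underside. It clears the bottom bracket's top by about 3.8 mm at nut value 0, less 1.2 mm per rad of nut; spring 3500 N/m.
- bottom_bracket: Black bicycle bottom bracket cartridge, barrel 35 mm thick and 68 mm long with a 17 mm spindle, 113 mm overall along its y, 0.25 kg, lying loose in the V along the fixture's y. Origin: under the middle of the barrel, 18 mm below its axis.
- lube_bottle: Small green bottle with red spout, 42 mm wide, 123 mm tall, bystander; origin at its foot.
- pedal: Black bicycle pedal, 84 x 118 x 22 mm, lying flat, bystander; origin at the centre of its underside.
- grease_tub: Blue round tub, 72 mm wide, 62 mm tall, bystander; origin at the centre of its underside.
Mind the look-alikes: they are no part of the job. Leave any pink look-alike of the bottom_bracket alone.

How it is judged:
On the way:
1. the strap is pushed forward over the bottom bracket while the nut is still slack (value of joint strap above 0.034 m and value of joint wing_nut below 2.5 rad), for 0.2 s.
At the end, for the whole second after the job is handed in: The strap is forward (over 34 of its 40 mm), the nut is turned to at least 4.6 of its 5.0 rad, the pad presses on the bottom bracket with more than 5 N, and the bottom bracket lies at rest in the V (origin within 30 mm of the seat point, along the V within 0.12 rad) (value of joint strap above 0.034 m and value of joint wing_nut above 4.6 rad and contact force between pad and bottom_bracket above 5 N and distance between bottom_bracket and v_seat below 0.03 m and angle between the y axis of bottom_bracket and the y axis of fixture, either way round below 0.12 rad and linear speed of bottom_bracket below 0.02 m/s); the robot touches nothing.
It fails at once if the lube bottle is shifted more than 30 mm (distance of lube_bottle from where it was at the start of the episode above 0.03 m).
It fails at once if the pedal is shifted more than 30 mm (distance of pedal from where it was at the start of the episode above 0.03 m).
It fails at once if the grease tub is shifted more than 30 mm (distance of grease_tub from where it was at the start of the episode above 0.03 m).
It also fails if it takes over 67 s, if anything falls off the work surface, if the arm or the gripper's body presses on something with over 40 N, if the wrist force passes 120 N, or if a joint passes its speed limit or range.

## Working session

There is one attempt and no reset: what is moved stays moved. The work goes in short steps, each a Python script; the robot and the scene stay as the last script left them, time stands still between calls to the robot, and variables do not carry over. Pictures are saved under pics/ and viewed, on a budget of 10 in all, crops included, one or two more only if the job needs it, and the job is handed in when it is done.

```bash
ls; mkdir -p pics; python3 - <<'E'
from rig import env, kin, viewer, workorder, telemetry
import cv2, numpy as np
for n in ("scene","top"):
    f=viewer.grab_frame(n); cv2.imwrite(f"pics/{n}0.png",cv2.resize(f["img"][:,:,::-1],(800,600),interpolation=cv2.INTER_CUBIC))
    np.savez(f"{n}.npz",**{k:f[k] for k in("intrinsics","D","R","t","img")})
    print(n,f["intrinsics"],f["D"],-np.array(f["R"]).T@f["t"])
print(env.tcp_to_tips,telemetry.read_time_s(),telemetry.read_eef_rot(),telemetry.read_gripper_width())
E
```

```text
pics
scene [[457.4659098    0.         284.89372091]
 [  0.         457.4659098  215.06553234]
 [  0.           0.           1.        ]] [-0.04586608  0.          0.          0.          0.        ] [-0.04052013 -0.50969972  1.04795844]
top [[518.82818816   0.         278.90313951]
 [  0.         518.82818816 209.96190653]
 [  0.           0.           1.        ]] [0.05206743 0.         0.         0.         0.        ] [0.28952048 0.07582252 1.52594723]
0.017 0.1 [ 1.82809870e-01  9.83147889e-01 -8.76241613e-04 -1.09694658e-04] 0.08536746580740391
```

View pics/scene0.png

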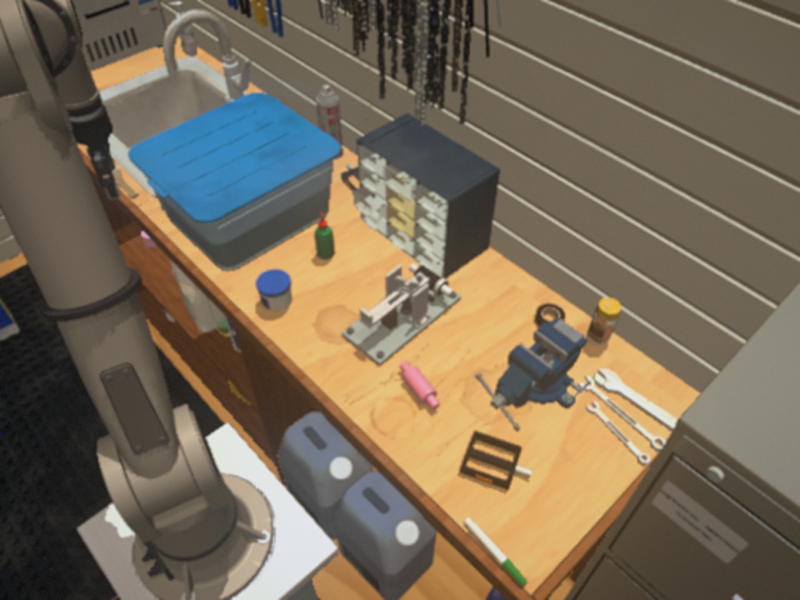

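View pics/top0.png

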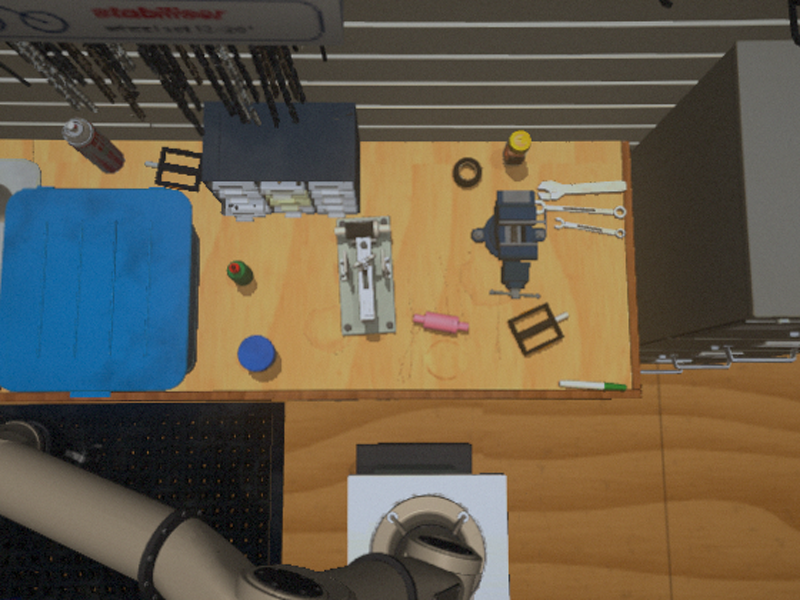

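The scene view (800x600) shows the grey fixture at about (400,315), with the black bottom bracket at its far end (435,280). The bottle is at (324,240), the tub at (274,288), one pedal at (492,460) and the vise at (545,370). In the top view the fixture is at (367,275) with the V at (365,228).

There are two bottom bracket candidates in the top view: the black one in the V at (365,228) and the pink one at (440,322). The black one, lying in the V, fits the description. I'll confirm this in an enlarged crop.

```bash
python3 - <<'E'
import cv2, numpy as np
a=np.load("top.npz")["img"][145:240,228:288,::-1]; b=np.load("scene.npz")["img"][180:255,235:330,::-1]
a=cv2.resize(a,None,fx=6,fy=6,interpolation=cv2.INTER_CUBIC); b=cv2.resize(b,None,fx=4.6,fy=4.6,interpolation=cv2.INTER_CUBIC)
c=np.zeros((600,800,3),np.uint8); c[:a.shape[0],:360]=a; c[:b.shape[0],362:362+b.shape[1]]=b[:,:438]; cv2.imwrite("pics/crop1.png",c)
E
```

```text
(no output)
```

View pics/crop1.png

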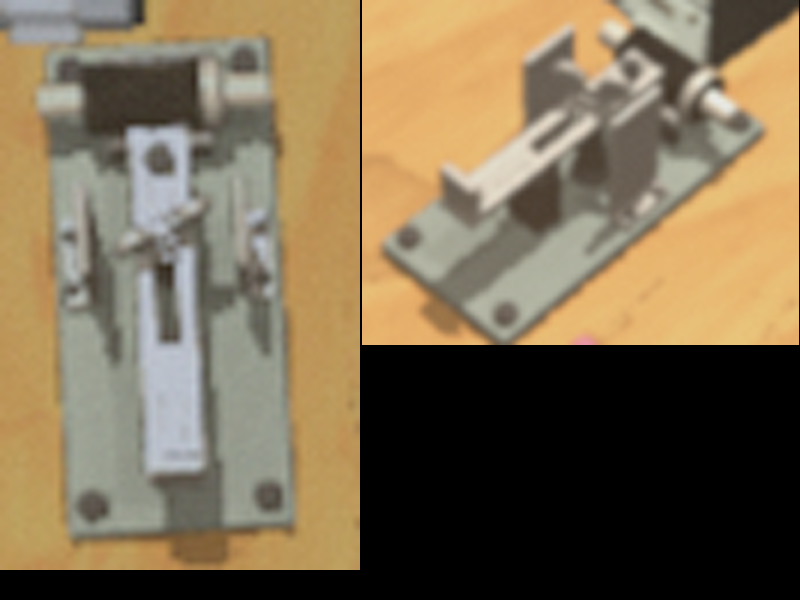

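The crop confirms it: the black bracket lies in the V at crop (140,95), with the strap back, its tail at (175,472) and nose at (158,128). The nut is at (163,228), with its ears running from (123,245) to (207,205). Next I'll fit the fixture pose from both views.

```bash
cat > h.py <<'E'
import cv2, numpy as np
from scipy.optimize import least_squares
from scipy.spatial.transform import Rotation as Rot
def proj(f,X):
    return cv2.projectPoints(np.atleast_2d(X).astype(float),cv2.Rodrigues(np.array(f["R"]))[0],np.array(f["t"],float),np.array(f["intrinsics"]),np.array(f["D"]))[0][:,0]
def ray(f,uv,z):
    p=cv2.undistortPoints(np.array([[uv]],float),np.array(f["intrinsics"]),np.array(f["D"]))[0,0]
    R=np.array(f["R"]);c=-R.T@f["t"];d=R.T@[p[0],p[1],1]
    return c+d*(z-c[2])/d[2]
E
cat > fit.py <<'E'
from h import *
T=dict(np.load("top.npz"));S=dict(np.load("scene.npz"))
ct=lambda u,v:((u+.5)/6-.5+228,(v+.5)/6-.5+145)
cs=lambda u,v:((u-362+.5)/4.6-.5+235,(v+.5)/4.6-.5+180)
# (view,pixel, x,y,z, isbase)
P=[(T,ct(47,45),.1225,.056,.012,1),(T,ct(268,40),.1225,-.056,.012,1),(T,ct(68,538),-.1225,.056,.012,1),(T,ct(293,528),-.1225,-.056,.012,1),
(T,ct(127,128),.054,.014,.0787,0),(T,ct(190,128),.054,-.014,.0787,0),(T,ct(147,475),-.118,.014,.1047,0),(T,ct(204,471),-.118,-.014,.1047,0),(T,ct(165,226),0,0,.1087,0),
(S,cs(383,247),-.1225,.056,.012,1),(S,cs(765,130),.1225,-.056,.012,1),(S,cs(443,168),-.118,.014,.1047,0),(S,cs(574,27),.022,.040,.105,0)]
def res(q,full=True):
    x,y,a,b=q;c,s=np.cos(a),np.sin(a);r=[]
    for f,uv,X,Y,Z,k in P:
        X=X+b*k; r.append(proj(f,[x+c*X-s*Y,y+s*X+c*Y,Z])[0]-uv)
    return np.ravel(r)
s=least_squares(res,[.62,.1,0.05,0],loss="soft_l1")
print(s.x,np.degrees(s.x[2]));print(np.round(res(s.x).reshape(-1,2),1).tolist())
e=[ray(T,ct(*p),.1087) for p in((123,245),(207,205))];d=e[1]-e[0]
print("ears",e,np.linalg.norm(d),"angle",np.degrees(np.arctan2(d[1],d[0])))
E
python3 fit.py
```

```text
[ 0.56682574  0.1223972   0.04993774 -0.01294728] 2.8612215284017157
[[0.0, 0.6], [0.6, -0.4], [0.1, 0.1], [0.9, -0.3], [0.7, -0.7], [-0.0, -1.2], [-0.2, 0.4], [0.5, 0.5], [-0.2, -0.7], [-1.6, -0.6], [0.4, -0.4], [-1.7, 0.2], [-0.9, -0.6]]
ears [array([0.55593353, 0.14126262, 0.1087    ]), array([0.57470356, 0.10245332, 0.1087    ])] 0.043110049992027985 angle -64.18937394454875
```

```bash
cat >> h.py <<'E'
FX=np.array([.5668,.1224]);YAW=.0499
def W(x,y,z): 
    c,s=np.cos(YAW),np.sin(YAW); return [FX[0]+c*x-s*y,FX[1]+s*x+c*y,z]
def Q(th):  # tool down, jaw (tool y) at world angle th
    y=np.array([np.cos(th),np.sin(th),0]);z=np.array([0,0,-1.]);return Rot.from_matrix(np.c_[np.cross(y,z),y,z]).as_quat()
E
python3 - <<'E'
from rig import env,kin,telemetry
from h import *
r=Rot.from_quat(telemetry.read_eef_rot());print("jaw start",np.degrees(np.arctan2(*r.as_matrix()[1::-1,1])))
for p in ([.234,.607,.40],W(-.15,0,.25),W(-.145,0,.105),W(0,0,.112)):
    print(np.round(p,3))
    for d in range(-180,180,30):
        q=kin.inverse_kinematics(p,Q(np.radians(d)));print(d,None if q is None else np.round(q,2).tolist())
E
```

```text
jaw start 68.93304685223745
[0.234 0.607 0.4  ]
-180 [-1.07, 0.35, -0.28, 1.29, 0.1, 1.52, 1.8]
-150 [-1.01, 0.35, -0.37, 1.29, 0.13, 1.52, 2.3]
-120 [-0.95, 0.36, -0.46, 1.28, 0.16, 1.53, 2.8]
-90 [-1.65, 0.38, 0.56, 1.31, -0.2, 1.51, -2.68]
-60 [-1.59, 0.36, 0.46, 1.3, -0.16, 1.51, -2.19]
-30 [-1.52, 0.35, 0.36, 1.3, -0.12, 1.51, -1.7]
0 [-1.46, 0.35, 0.27, 1.3, -0.09, 1.51, -1.2]
30 [-1.4, 0.34, 0.18, 1.3, -0.06, 1.51, -0.7]
60 [-1.33, 0.34, 0.08, 1.3, -0.03, 1.51, -0.2]
90 [-1.26, 0.34, -0.02, 1.29, 0.01, 1.51, 0.3]
120 [-1.19, 0.34, -0.11, 1.29, 0.04, 1.51, 0.8]
150 [-1.13, 0.34, -0.2, 1.29, 0.07, 1.52, 1.3]
[0.417 0.115 0.25 ]
-180 [-0.64, -0.0, 0.27, 2.03, 0.0, 1.12, 2.77]
-150 [-1.94, -0.4, 1.3, 2.04, 0.41, 1.24, 2.86]
-120 [-0.41, 0.0, 0.04, 2.02, -0.0, 1.12, -2.46]
-90 [-1.02, -0.01, 0.65, 2.03, 0.01, 1.12, -1.94]
-60 [-1.02, -0.01, 0.65, 2.03, 0.01, 1.12, -1.42]
-30 [-0.96, -0.01, 0.59, 2.03, 0.01, 1.12, -0.9]
0 [-0.92, -0.01, 0.55, 2.03, 0.01, 1.12, -0.37]
30 [-0.87, -0.01, 0.5, 2.03, 0.01, 1.12, 0.15]
60 [-0.82, -0.01, 0.46, 2.03, 0.0, 1.12, 0.68]
90 [-0.78, -0.01, 0.41,
[... 628 characters left out ...]
 [-0.62, 0.21, 0.29, 2.18, -0.08, 0.76, 1.81]
150 [-0.56, 0.2, 0.21, 2.18, -0.06, 0.77, 2.32]
[0.567 0.122 0.112]
-180 [-0.31, 0.41, 0.04, 1.85, -0.02, 0.88, 2.87]
-150 [-1.12, 0.84, 1.26, 1.87, -0.89, 1.15, -2.14]
-120 [-1.12, 0.84, 1.26, 1.87, -0.89, 1.15, -1.62]
-90 [-0.81, 0.51, 0.68, 1.86, -0.4, 0.92, -1.51]
-60 [-0.77, 0.49, 0.63, 1.86, -0.36, 0.91, -1.02]
-30 [-0.78, 0.5, 0.65, 1.86, -0.37, 0.91, -0.48]
0 [-0.73, 0.48, 0.58, 1.86, -0.32, 0.9, -0.0]
30 [-0.68, 0.46, 0.5, 1.86, -0.28, 0.89, 0.48]
60 [-0.62, 0.45, 0.43, 1.85, -0.24, 0.89, 0.97]
90 [-0.55, 0.43, 0.34, 1.85, -0.18, 0.88, 1.44]
120 [-0.45, 0.42, 0.21, 1.85, -0.11, 0.88, 1.91]
150 [-0.39, 0.42, 0.13, 1.85, -0.07, 0.88, 2.39]
```

```bash
cat > s1.py <<'E'
from rig import env,kin,telemetry as t,viewer
from h import *
q=Q(np.pi/2+YAW)
env.move_linear([.234,.607,.40],vel=.25)
env.movep(W(-.15,0,.25),q); env.move_gripper(0)
env.move_linear(W(-.15,0,.103),vel=.15)
print(t.read_time_s(),t.read_ee_pos(),t.read_wrist_force(),t.read_gripper_width())
env.move_linear(W(-.100,0,.103),vel=.06); print(np.round(t.read_wrist_force(),1))
x=-.100
while x<-.078:
    x+=.002; env.move_linear(W(x,0,.103),vel=.03); f=np.array(t.read_wrist_force()); print(round(x,3),np.round(f,1),np.round(t.read_ee_pos(),4))
    if np.hypot(*f[:2])>12: break
env.move_linear(W(x-.03,0,.103),vel=.1)
env.move_linear(W(x-.03,0,.20),vel=.2)
print(t.read_time_s())
f=viewer.grab_frame("top"); np.savez("top1.npz",**f)
a=cv2.resize(f["img"][145:240,228:288,::-1],None,fx=6,fy=6,interpolation=cv2.INTER_CUBIC); 
f=viewer.grab_frame("scene"); b=cv2.resize(f["img"][165:255,225:330,::-1],None,fx=4,fy=4,interpolation=cv2.INTER_CUBIC)
c=np.zeros((570,790,3),np.uint8); c[:,:360]=a; c[:360,365:785]=b; cv2.imwrite("pics/s1.png",c)
E
python3 s1.py
```

```text
4.725 [0.41762805 0.1151134  0.10361457] [-0.05141056 -0.35600968  0.05049803] -0.0002694252101493379
[ 0.2 -0.3 -0.3]
-0.098 [-1.1  0.3  0.5] [0.4688 0.1174 0.103 ]
-0.096 [-1.7 -0.4  0.2] [0.4707 0.1176 0.1029]
-0.094 [-1.3  0.8 -0.2] [0.473  0.1177 0.103 ]
-0.092 [-0.8 -0.6  0.1] [0.4752 0.1178 0.103 ]
-0.09 [-2.1  0.1  0.2] [0.4772 0.1179 0.103 ]
-0.088 [-2.2 -1.   0.4] [0.479 0.118 0.103]
-0.086 [-5.4 -1.1  2.1] [0.479  0.118  0.1025]
-0.084 [-8.9  0.2  4. ] [0.479  0.1179 0.102 ]
-0.082 [-12.8  -0.9   6.2] [0.479  0.1178 0.1015]
9.0417
```

View pics/s1.png

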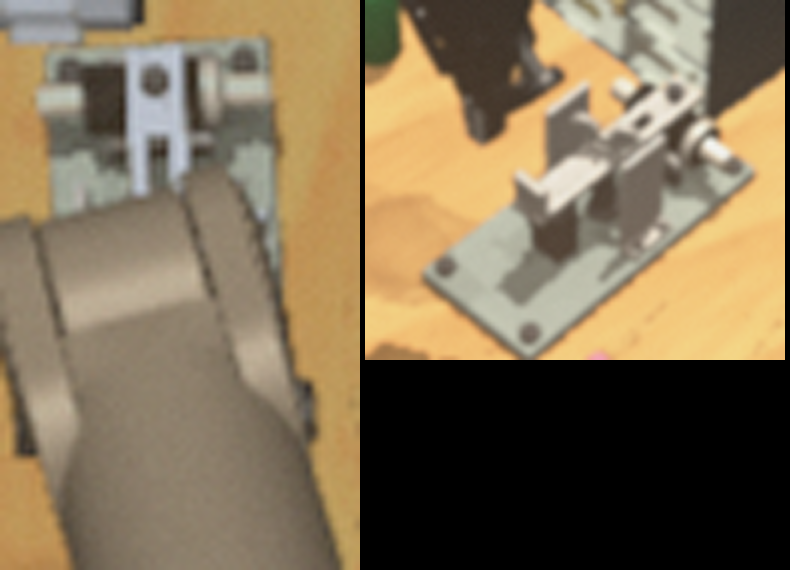

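The strap now sits against its end stop: the TCP stalled at x=0.479 while the force rose to 13 N. In the picture its pad end, crop (155,80), is over the black bracket, which is still in the V. First nut stroke next.

```bash
sed -i 's/^FX=.*/FX=np.array([.5678,.1224])/' h.py; cat > stroke.py <<'E'
from rig import env,kin,telemetry as t,viewer
from h import *
def jaw():
    m=Rot.from_quat(t.read_eef_rot()).as_matrix(); return np.degrees(np.arctan2(m[1,1],m[0,1]))
def stroke(j0,turn,n0,step=20,c=None,lim=1.0):
    """pinch ears with jaw at j0 deg, turn clockwise by turn deg; n0 = nut value estimate"""
    c=np.array(W(0,0,0)[:2] if c is None else c); zt=lambda n:.0995-.0012*n+env.tcp_to_tips
    env.movep([*c,.165],Q(np.radians(j0))); env.move_gripper(.026)
    env.move_linear([*c,zt(n0)],vel=.12); env.move_gripper(0)
    p=np.array(t.read_ee_pos()); print("pinch t",t.read_time_s(),"w",round(t.read_gripper_width(),4),"F",np.round(t.read_wrist_force(),1),"p",np.round(p,4),"jaw",round(jaw(),1))
    c=p[:2]; d=0
    while d<turn:
        d=min(d+step,turn)
        env.move_linear([*c,zt(n0+np.radians(d))],vel=.05,rot=Q(np.radians(j0-d)))
        M=np.array(t.read_wrist_torque()); p=np.array(t.read_ee_pos())
        print(d,"jaw",round(jaw(),1),"Mz",round(M[2],2),"F",np.round(t.read_wrist_force(),1),"p",np.round(p,4),"w",round(t.read_gripper_width(),4),"t",round(t.read_time_s(),2))
        c=(c+p[:2])/2
        if abs(M[2])>lim: print("stop"); break
    return c
def release():
    env.move_gripper(.026); p=t.read_ee_pos(); env.move_linear([p[0],p[1],.165],vel=.15)
E
python3 - <<'E'
from stroke import *
c=stroke(26,100,0); release(); print(c,t.read_time_s(),t.read_qpos())
E
```

```text
Traceback (most recent call last):
  File "stroke.py", line 7, in stroke
    c=np.array(W(0,0,0)[:2] if c is None else c); zt=lambda n:.0995-.0012*n+env.tcp_to_tips
               ~^^^^^^^
  File "h.py", line 12, in W
    c,s=np.cos(YAW),np.sin(YAW); return [FX[0]+c*x-s*y,FX[1]+s*x+c*y,z]
               ^^^
NameError: name 'YAW' is not defined
```

```bash
sed -i 's/^FX=.*/&;YAW=.0499/' h.py; python3 - <<'E'
from stroke import *
c=stroke(26,100,0); release(); print(c,t.read_time_s(),np.round(t.read_qpos(),2))
E
```

```text
pinch t 11.3083 w 0.003 F [-0.3 -0.7  4.2] p [0.5686 0.1224 0.1175] jaw 26.0
20 jaw 6.0 Mz -0.05 F [-3.5 -0.7  7.9] p [0.5682 0.1222 0.1169] w 0.0028 t 11.81
40 jaw -14.0 Mz -0.02 F [-3.8  0.4  8.7] p [0.5676 0.1223 0.1165] w 0.0026 t 12.31
60 jaw -34.0 Mz -0.01 F [-4.9 -0.5  9.7] p [0.567  0.1224 0.1161] w 0.003 t 12.81
80 jaw -54.0 Mz 0.04 F [-4.   0.3  9.3] p [0.5665 0.1229 0.1156] w 0.0025 t 13.31
100 jaw -74.0 Mz 0.03 F [-4.7  0.6  8.9] p [0.5661 0.1234 0.1152] w 0.0023 t 13.81
[0.56654296 0.12302824] 14.6417 [-1.07  0.6   1.09  1.82 -0.6   1.1  -1.04]
```

```bash
python3 - <<'E'
from stroke import *
env.movep(W(-.2,-.0,.30),Q(np.pi/2+YAW))
f=viewer.grab_frame("top"); np.savez("top2.npz",**f)
a=cv2.resize(f["img"][145:240,228:288,::-1],None,fx=6,fy=6,interpolation=cv2.INTER_CUBIC); 
f=viewer.grab_frame("scene"); b=cv2.resize(f["img"][165:255,225:330,::-1],None,fx=4,fy=4,interpolation=cv2.INTER_CUBIC)
c=np.zeros((570,790,3),np.uint8); c[:,:360]=a; c[:360,365:785]=b; cv2.imwrite("pics/s2.png",c)
E
```

```text
(no output)
```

View pics/s2.png

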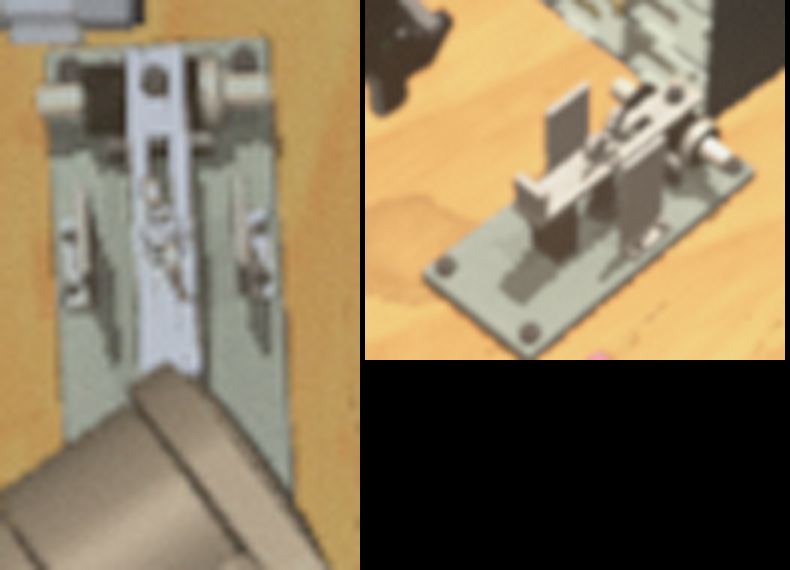

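The nut has turned: the ears now run from crop (150,185) to (185,295), about 17° in world, which matches the 100° clockwise turn of the hand. The strap is still forward and the bracket is in the V. I'll do the second stroke with a half-turn regrasp, then the third until the stop.

```bash
sed -i '/c=(c+p/d; s/ c=p\[:2\]; d=0/ d=0/' stroke.py; python3 - <<'E'
from stroke import *
C=[.5675,.1225]
stroke(106,100,1.745,c=C); release(); print(t.read_time_s(),np.round(t.read_qpos(),2))
stroke(6,100,3.49,c=C,lim=.8,step=15); print(t.read_time_s(),np.round(t.read_qpos(),2))
E
```

```text
pinch t 18.6333 w 0.0029 F [-2.6  3.7  5. ] p [0.5679 0.1239 0.1154] jaw 106.1
20 jaw 86.0 Mz -0.06 F [-2.3  3.   6.3] p [0.5679 0.1238 0.1149] w 0.0025 t 19.13
40 jaw 66.0 Mz 0.01 F [-2.7  4.   5.7] p [0.5678 0.1238 0.1145] w 0.0028 t 19.63
60 jaw 46.0 Mz -0.03 F [-3.1  3.8  7.5] p [0.5678 0.1237 0.1141] w 0.0025 t 20.13
80 jaw 26.0 Mz 0.02 F [-1.9  3.4  7.5] p [0.5677 0.1237 0.1137] w 0.0027 t 20.63
100 jaw 6.1 Mz 0.05 F [-2.5  4.   7.2] p [0.5676 0.1237 0.1133] w 0.0026 t 21.13
21.9833 [-1.11  0.67  1.19  1.82 -0.69  1.14  0.43]
pinch t 23.4 w 0.0029 F [-1.6 -0.5  4.9] p [0.5678 0.1223 0.1132] jaw 6.0
15 jaw -8.6 Mz 1.38 F [-0.9 -0.8  6.6] p [0.5681 0.1227 0.1129] w 0.0029 t 23.81
stop
23.8083 [-1.09  0.76  1.18  1.86 -0.8   1.09  0.26]
```

```bash
python3 - <<'E'
from stroke import *
env.wait(.3);print(np.round(t.read_wrist_torque(),2),jaw(),t.read_gripper_width())
release()
env.movep(W(-.2,-.0,.30),Q(np.pi/2+YAW))
f=viewer.grab_frame("top"); np.savez("top3.npz",**f)
a=cv2.resize(f["img"][145:240,228:288,::-1],None,fx=6,fy=6,interpolation=cv2.INTER_CUBIC); 
f=viewer.grab_frame("scene"); b=cv2.resize(f["img"][165:255,225:330,::-1],None,fx=4,fy=4,interpolation=cv2.INTER_CUBIC)
c=np.zeros((570,790,3),np.uint8); c[:,:360]=a; c[:360,365:785]=b; cv2.imwrite("pics/s3.png",c)
print(t.read_time_s())
E
```

```text
[-0.25  0.37  1.45] -8.638021249625696 0.0034152228332358934
26.1583
```

View pics/s3.png

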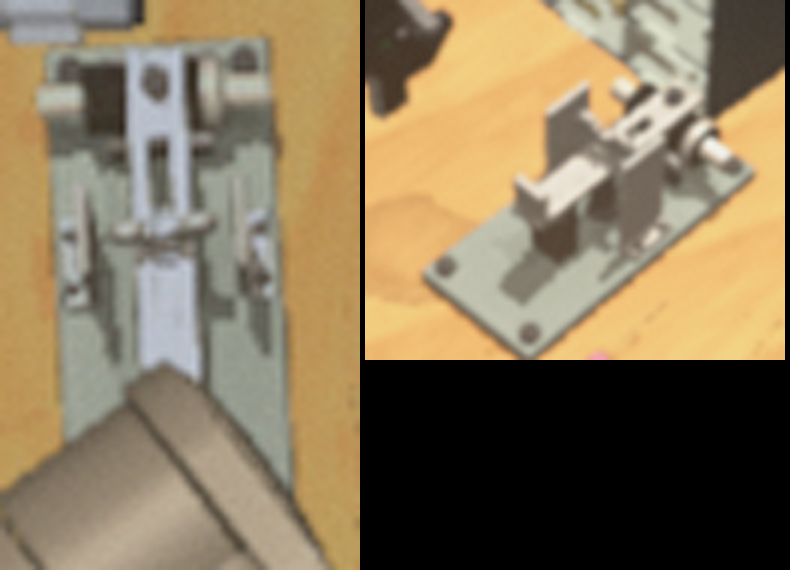

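The ears now lie from crop (115,232) to (212,222), still about -84° in world, so the nut did not turn in stroke 3. A pure 1.4 N·m torque against 0.07 N·m of friction points to the hard stop, which would mean the nut started above 0. I'll check its height by touching the ear tops, using the cheek top (105 mm) as reference.

```bash
cat > touch.py <<'E'
from stroke import *
def touch(xy,z0,zmin,th=3.0):
    env.move_linear([*xy,z0+.017],vel=.1); f0=t.read_wrist_force()[2]; z=z0;L=[]
    while z>zmin:
        z-=.0005; env.move_linear([*xy,z+.017],vel=.01); f=t.read_wrist_force()[2]-f0; L.append((round(z*1e3,1),round((t.read_ee_pos()[2]-.017)*1e3,2),round(f,1)))
        if f>th: break
    env.move_linear([*xy,.14],vel=.15); print(L[-5:],round(t.read_time_s(),1))
env.movep([.5675,.1225,.165],Q(np.pi/2+YAW)); env.move_gripper(0)
touch([.5675,.1225],.1065,.099)
touch(W(0,.037,0)[:2],.1075,.103)
E
python3 touch.py
```

```text
[(101.0, np.float64(100.94), np.float64(-1.1)), (100.5, np.float64(100.45), np.float64(-0.2)), (100.0, np.float64(99.95), np.float64(-0.9)), (99.5, np.float64(99.46), np.float64(-0.2)), (99.0, np.float64(99.03), np.float64(-0.2))] 32.1
[(106.5, np.float64(106.56), np.float64(-0.4)), (106.0, np.float64(105.99), np.float64(-0.2)), (105.5, np.float64(105.44), np.float64(-0.1)), (105.0, np.float64(105.15), np.float64(-0.2)), (104.5, np.float64(105.12), np.float64(4.2))] 34.4
```

```bash
sed -i '/^touch(/d' touch.py; cat >> touch.py <<'E'
a=np.radians(-84)
touch([.5675+.020*np.cos(a),.1225+.020*np.sin(a)],.1045,.099)
print(t.read_gripper_width())
f=viewer.grab_frame("scene"); cv2.imwrite("pics/s4.png",cv2.resize(f["img"][165:245,235:325,::-1],None,fx=7,fy=7,interpolation=cv2.INTER_CUBIC))
E
python3 touch.py
```

```text
[(104.0, np.float64(104.12), np.float64(1.0)), (103.5, np.float64(103.52), np.float64(-0.3)), (103.0, np.float64(102.99), np.float64(-0.6)), (102.5, np.float64(102.75), np.float64(2.2)), (102.0, np.float64(102.54), np.float64(5.8))] 37.1
-0.00017130373519081546
```

The ear top touched at 102.7 mm and the cheek reference read 105.1 mm. That gives nut = (108.7 - 102.7)/1.2 ≈ 5.0 rad, so it is at its stop. I'll retreat, take a last look and hand in.

```bash
python3 - <<'E'
from stroke import *
p=t.read_ee_pos(); env.move_linear([p[0],p[1],.25],vel=.2); env.movep(W(-.15,-.02,.35),Q(np.pi/2+YAW))
env.movep([.25,.45,.40],Q(np.radians(69)))
f=viewer.grab_frame("top"); np.savez("top5.npz",**f)
a=f["img"][145:240,228:288,::-1]; a=cv2.resize(a,None,fx=6,fy=6,interpolation=cv2.INTER_CUBIC)
b=cv2.resize(f["img"][90:300,120:440,::-1],(430,282)); o=cv2.resize(np.load("top.npz")["img"][90:300,120:440,::-1],(430,282))
c=np.zeros((570,790,3),np.uint8); c[:,:360]=a; c[:282,360:]=b; c[286:568,360:]=o; cv2.imwrite("pics/s5.png",c)
print(t.read_time_s(),np.round(t.read_wrist_force(),1))
E
```

```text
40.1333 [ 0.1  0.5 -0.1]
```

View pics/s5.png

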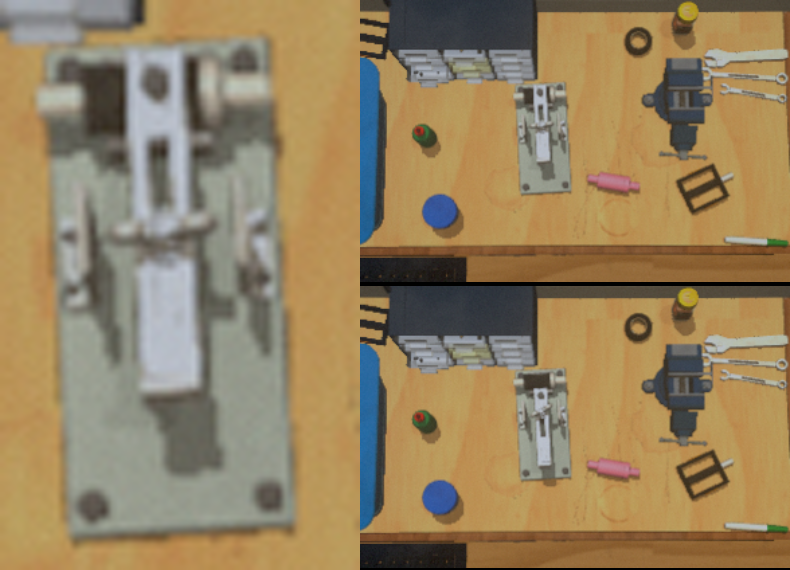

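The strap tail moved from crop row 472 to 392, about 40 mm. The bracket's ends are still at (60,98) and (245,85) in the V. The ears are at (115,232) to (212,222), and the bottle, tub and pedal have not moved.

```bash
python3 -c "
from rig import workorder; print(workorder.finish_job())"
```

```text
the job is handed in; nothing more can be done
None
```

I pushed the strap fully forward by its tail tab, then turned the wing nut clockwise to its stop in two 100° strokes, and handed the job in at about 40 s. No verdict is reported.

**What the last checks showed:**
- **Strap:** it came up against its end stop, with the force rising to 13 N while the hand stood still. The last picture shows it about 40 mm forward, with the pad end over the black bottom bracket.
- **Nut:** a third stroke met 1.4 N·m and the ears did not move. The ear tops touched at 102.7 mm against a cheek reference of 105.1 mm, which gives about 5.0 rad.
- **Everything else:** the bracket lies in the V, the bottle, pedal and tub look unmoved, and the arm is clear of everything.

**What disagreed or was not checked:**
- **Nut start:** I assumed the nut started at 0. It turned only about 3.5 rad before the stop, so it probably began near 1.5 rad, still below the 2.5 rad limit when the strap was pushed.
- **Grip width:** the gripper read about 3 mm on the ears, not the expected 7 mm. The turning still worked.
- **First touch check:** my first try at the ear tops, over the nut's centre, met nothing down to 99 mm. The reading above came from 20 mm out along an ear.
- **Pad force:** I could not measure it directly; it is inferred from the nut being at its stop.

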